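# Find the rocking lid on the vacuum station and hold it home

### The job

One of the four lids on the vacuum drying station is not sealing: it sits proud on its displaced O-ring and rocks when it is pressed near its edge, while the other three sit firm. Press with a fingertip near the edge of the lids, one after another, until you find the one that rocks, then press that lid straight down on its knob until it is fully home and level, and finish while still holding it down there, so that the pump can draw it tight. Only press, without forcing: grip and lift nothing, and leave the things standing around where they are.

Things in the scene. Friction and masses are not known exactly. Their poses are not given: they have to be found in the camera images.
- station: the vacuum drying station: a low white steel cabinet, 320 (x) x 600 (y) x 110 mm high; origin at the centre of its underside, on the table; x points to its back, where a steel vacuum rail with stopcocks runs along the deck (105 to 150 mm behind the row of lids, 60 mm high), y along the row of four lids, z up
- port_1 (a point): centre of the first well, at the left (+y) end of the row, at deck level (110 mm above the table), on the axis of its lid. All four lids are alike: round, aluminium, 100 mm across, flat on top, with a black knob in the middle (28 mm across, its flat top 18 mm above the lid's flat)
- port_2 (a point): the same for the second well; the wells are 125 mm apart. The flat of a lid stands 26 to 34 mm above the deck: the wells stand at different heights, so the height does not tell which lid is unseated
- port_3 (a point): the same for the third well. Which lid is the unseated one changes from start to start
- port_4 (a point): the same for the fourth well, at the right (-y) end
- ring_down (a joint): how far the springy O-ring under the unseated lid is pressed down, in m (wherever that lid is): 0 at the start, 0.005 with the lid home on its collar, which carries it about 45 mm from its middle. On the knob about 6 N begins to move it and 9.5 N brings it home (more off the middle); it rises again when released
- tip_x (a joint): tipping of the unseated lid about the station's x axis, in rad (wherever that lid is): 0 level, positive when its +y side is up and its -y side down. 1 to 2 N near the edge tips it by up to about 0.11 (the pressed side sinks 4 to 5 mm, then meets the collar); it comes back level when released. The three sound lids do not give
- tip_y (a joint): the same about the station's y axis: positive when its back (+x) side is down
- lid_lift (a joint): how far the unseated lid has been lifted off its O-ring, in m; 0 as it should be (the sound lids cannot be lifted, the vacuum holds them)
- beaker: bystander: white plastic beaker, 64 mm across, 75 mm high, standing on the deck in front of the lids; origin at the centre of its underside
- jar: bystander: amber glass jar with a cap, 42 mm across, 55 mm high, on the deck in front of the lids; origin at the centre of its underside
- clamp: bystander: steel ring, 58 mm across, 14 mm high, lying on the deck in front of the lids; origin at the centre of its underside

How it is judged:
By the outcome, as a careful person would: the job done as asked, in the order asked, and still so for the second after the job is handed in, while the arm keeps its last pose, push and grip.
It also fails if it takes over 54 s, if anything falls off the work surface, if the arm or the gripper's body presses on something with over 40 N, if the wrist force passes 120 N, or if a joint passes its speed limit or range.

### The arm

A 7-joint arm with a two-finger parallel gripper is mounted at the origin on the work surface. World frame = base frame: x ahead of the robot, y to its left, z up, the work surface at z = 0. Lengths are in m, angles in degrees, forces in N, time in s.
With the tool pointing down it reaches from about 0.4 to 0.85 m from the base axis. Payload 4.5 kg.
Tool frame: the origin (TCP) lies on the centre line of the jaws, within the pads' length; the fingertips stand 14 mm ahead of it and the grasp point (between the pads) lies 5 mm behind it; x points along the fingers, z is the direction in which the jaws open and shut, and the axes are right-handed (so a half turn about x gives the same grasp; the last joint's range is limited). The gripper opens to 88 mm and grips with 3 to 60 N. Pads are 18 mm wide; open, the fingers measure 123 mm over their backs; the gripper's body (75 mm by 187 mm) begins 45 mm behind the grasp point.
Start: joints at [-69.225, 39.483, -11.15, 89.685, 9.013, 51.709, -12.324], TCP at [0.202, 0.592, 0.253] pointing down, gripper open.
Joint ranges: [-172.22, 172.22], [-26.19, 119.32], [-84.43, 86.54], [7.71, 146.69], [-57.33, 237.33], [2.42, 119.75], [-152.13, 152.13]. Speed limits (degrees/s): [147.25, 147.25, 180, 180, 180, 180, 180].

### API

Orientations are given as [roll, pitch, yaw] about the fixed x, y, z axes, in that order (R = Rz(yaw) Ry(pitch) Rx(roll)).
In Python, from rig import robot gives the robot as it stands.
- The arm moves only by the shell command python3 -m crank 'ROWS' [FORCE]. ROWS is JSON, a list that holds one entry, the list of rows, each a list of 5 numbers: the shift along the tool's x, y, z in mm, then the turn about the tool's x in rad, then the opening, from 0 (shut) to 1 (fully open). A call has 1 to 12 rows; each row shifts and turns the pose as measured when the row begins, along the tool's axes as they then stand; what a row does not reach is not made up. A row lasts 1/12 s, in which the tool goes at most 41.7 mm and 7.16 degrees, less where a joint would pass 70% of its speed; a pose out of reach is approached as far as the arm can. A call is refused whole if a number of a shift passes 41.7 or a number of a turn 0.125, either way. A call with a gripper value outside its range is refused whole. The fingers move at their own pace and stop on an object; FORCE is the grip in N (left out, the last holds). Time passes only in rows, so rows that do not move let the fingers close. It gives the time, the measured TCP pose, the force and the opening at its end, in the units of the state.
- robot.get_obs(): the state, without advancing time (a new reading comes with each control period).
- robot.read_camera(name): name is "scene" or "top"; returns the picture (384x512x3 uint8, red, green, blue); there is no depth.
- robot.camera_model(name): a dict with "intrinsics" (3x3 intrinsics, pixels), "dist_coeffs" ([k1, k2, p1, p2, k3] as OpenCV has them; the pictures are not rectified), "world_to_cam" (4x4, takes a point from world to camera coordinates). Camera axes: x right, y up, looking along -z (the intrinsics and any distortion apply to the point x, -y, -z); pixel columns grow to the right and rows downward; lengths in m; the calibration is good to about 2 mm. A picture is of the moment at which its call begins. camera_model takes no time and is no camera call.
- robot.sign_off(): hands the job in, once; it reports no verdict.
The state is a dict: "time_s": time; "qpos": joint angles; "joint_velocities": joint speeds; "joint_torque": joint torques, N m; "ee_pos": TCP position; "orientation": TCP orientation; "force": force on the tool from outside, world axes, zero at the start; "moment": the same for the moment, N m; "width": opening from 0.0 (shut) to 1.0 (fully open).
Only numpy, scipy, OpenCV 4.12 (cv2) and the standard library are available. Lean on these libraries where they do the work, as an engineer would, in place of code of your own. Each camera call takes 0.05 s, during which the arm holds its last target.

## Working session

There is one attempt and no reset: what is moved stays moved. The work goes in short steps, Python scripts to look and compute and a shell command to move; the robot and the scene stay as the last step left them, time stands still between calls to the robot, and variables do not carry over. Pictures are saved under pics/ and viewed, and the job is handed in when it is done.

```bash
ls; mkdir -p pics; python3 - <<'E'
from rig import robot
import cv2,numpy as np
o=robot.get_obs()
for k,v in o.items(): print(k,v)
for n in("scene","top"):
    cv2.imwrite(f"pics/{n}0.png",cv2.cvtColor(robot.read_camera(n),cv2.COLOR_RGB2BGR))
    m=robot.camera_model(n); print(n,m)
E
```

```text
pics
time_s 0.0
qpos [-69.22362559  39.53195765 -11.14615352  89.74543222   9.01351848
  51.70923498 -12.32303618]
joint_velocities [ 0.13135404  0.0257438   0.05448444 -0.08319388  0.09948339  0.04294237
  0.02532373]
joint_torque [ 3.70108964e-04 -5.27562296e+01 -1.26681089e+00 -1.53421694e+01
 -5.26150223e-02  6.70233960e-03  1.92916759e-04]
ee_pos [0.20166699 0.5909252  0.25192134]
orientation [-175.84061363   89.89544322 -104.67262871]
force [ 0.63020408 -0.30686854  0.03871651]
moment [-0.02202214  0.01866758  0.01260426]
width 1.0028391302428512
scene {'intrinsics': array([[407.28984706,   0.        , 248.61761602],
       [  0.        , 407.28984706, 196.79834744],
       [  0.        ,   0.        ,   1.        ]]), 'dist_coeffs': array([-0.1264634,  0.       ,  0.       ,  0.       ,  0.       ]), 'world_to_cam': array([[ 0.48313966,  0.87545077,  0.01272844, -0.280301  ],
       [-0.55868224,  0.29706434,  0.77435582,  0.22489213],
       [ 0.67412923, -0.38123316,  0.63262236, -1.21995501],
       [ 0.        ,  0.        ,  0.        ,  1.        ]])}
top {'intrinsics': array([[377.10052809,   0.        , 251.79617898],
       [  0.        , 377.10052809, 192.01932758],
       [  0.        ,   0.        ,   1.        ]]), 'dist_coeffs': array([0.01392194, 0.        , 0.        , 0.        , 0.        ]), 'world_to_cam': array([[ 0.16188351, -0.98680653,  0.00257095, -0.05795472],
       [ 0.96464361,  0.15879575,  0.21034881, -0.57275237],
       [-0.20798184, -0.03157195,  0.97762302, -0.64128193],
       [ 0.        ,  0.        ,  0.        ,  1.        ]])}
```

View pics/scene0.png

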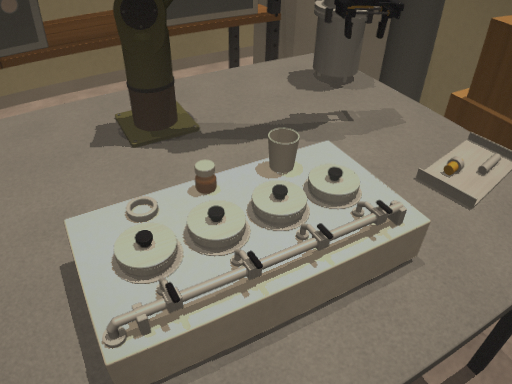

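View pics/top0.png

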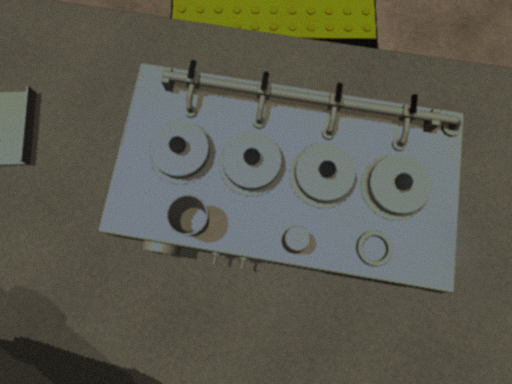

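The scene view, taken from behind the station, shows knobs at about (335,173), (280,191), (216,213) and (145,238). In the top view they are at (178,145), (252,156), (328,169) and (404,182), listed from port 1 to port 4. The beaker, jar and clamp stand on the robot side of the lids. Next I'll triangulate.

```bash
cat > h.py <<'E'
import numpy as np,cv2
from rig import robot
def P(n,X):
    m=robot.camera_model(n);W=m["world_to_cam"];X=np.atleast_2d(X)
    c=X@W[:3,:3].T+W[:3,3]; c=c*[1,-1,-1]
    return cv2.projectPoints(c.reshape(-1,1,3),np.zeros(3),np.zeros(3),m["intrinsics"],m["dist_coeffs"])[0].reshape(-1,2)
E
python3 - <<'E'
from h import *
from scipy.optimize import least_squares
seeds={"scene":[(335,173),(280,191),(216,213),(145,238)],"top":[(178,145),(252,156),(328,169),(404,182)]}
B={}
for n in seeds:
    g=cv2.cvtColor(cv2.imread(f"pics/{n}0.png"),cv2.COLOR_BGR2GRAY)
    k,l,s,c=cv2.connectedComponentsWithStats((g<70).astype(np.uint8))
    B[n]=[]
    for u,v in seeds[n]:
        i=l[v,u]; print(n,i,s[i],c[i]); B[n].append(c[i])
    B[n]=np.array(B[n])
# individual triangulation of knob middle
for i in range(4):
    f=lambda X:np.r_[(P("scene",X)-B["scene"][i]).ravel(),(P("top",X)-B["top"][i]).ravel()]
    r=least_squares(f,[.6,0,.15]); print(i+1,r.x.round(4),r.fun.round(2))
def mod(p):
    x,y,a=p[:3]; s=np.deg2rad(a); d=np.array([-np.sin(s),np.cos(s)])
    t=(1.5-np.arange(4))*.125
    return np.c_[x+t*d[0],y+t*d[1],p[3:7]]
f=lambda p:np.r_[(P("scene",mod(p))-B["scene"]).ravel(),(P("top",mod(p))-B["top"]).ravel()]
r=least_squares(f,[.6,0,0,.15,.15,.15,.15]); print(r.x.round(4),r.fun.round(2)); print(mod(r.x).round(4))
E
```

```text
scene 28 [328 168  14  13 142] [334.77464789 173.5915493 ]
scene 32 [273 185  15  15 169] [279.43786982 191.66863905]
scene 36 [208 207  16  15 195] [215.77435897 213.56410256]
scene 42 [135 230  18  18 245] [143.78367347 238.36734694]
top 24 [169 137  18  17 229] [177.41921397 144.73799127]
top 28 [244 148  16  18 216] [251.61574074 156.28240741]
top 31 [319 161  17  17 229] [327.00873362 168.82532751]
top 37 [395 173  18  18 240] [403.3125 181.5125]
1 [0.6155 0.1681 0.1469] [ 0.47 -0.13  0.31  0.27]
2 [0.6152 0.0423 0.1492] [ 0.45 -0.07  0.34  0.26]
3 [ 0.6144 -0.0833  0.1487] [ 0.23 -0.01  0.19  0.12]
4 [ 0.6136 -0.2086  0.148 ] [0.01 0.   0.01 0.  ]
[ 0.6147 -0.0205 -0.3255  0.1478  0.1493  0.1486  0.1482] [ 0.16 -0.25  0.26 -0.11  0.38 -0.07  0.35 -0.2   0.92  0.06  0.53  0.33
 -0.    0.13 -0.3  -0.11]
[[ 0.6158  0.167   0.1478]
 [ 0.6151  0.042   0.1493]
 [ 0.6144 -0.083   0.1486]
 [ 0.6136 -0.208   0.1482]]
```

```bash
cat >> h.py <<'E'
from scipy.spatial.transform import Rotation as Ro
K=np.array([[.6158,.167],[.6151,.042],[.6144,-.083],[.6136,-.208]])
def st(goal=None):
    o=robot.get_obs();R=Ro.from_euler("xyz",o["orientation"],degrees=True).as_matrix()
    print("t",round(o["time_s"],2),"p",(o["ee_pos"]*1000).round(1) if hasattr(o["ee_pos"],'round') else o["ee_pos"],"F",np.round(o["force"],2),"M",np.round(o["moment"],2),"w",round(o["width"],2))
    print("tool x",R[:,0].round(3),"y",R[:,1].round(3),"z",R[:,2].round(3))
    if goal is not None: print("tool shift mm",(R.T@(np.array(goal)-o["ee_pos"])*1000).round(1))
    return o,R
E
python3 - <<'E'
from h import *
st([.655,.167,.20])
# beaker/jar/clamp: rough
for n,u in(("top",(188,215)),("scene",(284,150))): pass
E
```

```text
t 0.1 p [201.7 591.  252. ] F [ 0.33 -0.73  0.81] M [ 0. -0.  0.] w 1.0
tool x [-0.    -0.002 -1.   ] y [-0.946  0.323 -0.   ] z [ 0.323  0.946 -0.002]
tool shift mm [  52.5 -565.9 -254.9]
```

```bash
python3 -m crank '[[[0,0,0,-0.11,0],[0,0,0,-0.11,0],[0,0,0,-0.11,0],[0,0,0,0,0]]]' 20; python3 -c "
from h import *
st([.655,.167,.25])"
```

```text
time_s: 0.43
ee_pos: [0.2013, 0.5896, 0.25]
orientation: [171.1, 89.6, -98.0]
force: [-0.3, 1.0, 0.5]
width: 0.724
t 0.43 p [201.3 589.6 250. ] F [-0.29  1.03  0.51] M [ 0.11 -0.01 -0.02] w 0.72
tool x [-0.001 -0.006 -1.   ] y [-1.    -0.016  0.001] z [-0.016  1.    -0.006]
tool shift mm [   2.2 -446.8 -429.8]
```

```bash
python3 -m crank '[[[0,-29,-28,0,0],[0,-29,-28,0,0],[0,-29,-28,0,0],[0,-29,-28,0,0],[0,-29,-28,0,0],[0,-29,-28,0,0],[0,-29,-28,0,0],[0,-29,-28,0,0],[0,-29,-28,0,0],[0,-29,-28,0,0]]]'; python3 -c "
from h import *
st([.655,.167,.22])"
```

```text
time_s: 1.27
ee_pos: [0.4916, 0.3118, 0.2451]
orientation: [92.7, 89.3, -177.0]
force: [0.1, 0.7, -0.3]
width: 0.007
t 1.27 p [491.6 311.8 245.1] F [ 0.09  0.68 -0.35] M [ 0.07 -0.    0.01] w 0.01
tool x [-0.013 -0.001 -1.   ] y [-1.    -0.006  0.013] z [-0.006  1.    -0.001]
tool shift mm [  23.1 -162.9 -145.7]
```

```bash
python3 -m crank '[[[0,-29,-27,0,0],[0,-29,-27,0,0],[1,-29,-26,0,0],[4,-29,-26,0,0],[6,-25,-22,0,0],[6,-15,-12,0,0],[0,0,0,0,0]]]'; python3 -c "
from h import *
st([.655,.167,.18])"
```

```text
time_s: 1.85
ee_pos: [0.6598, 0.1493, 0.2233]
orientation: [132.2, 89.2, -139.8]
force: [0.9, -0.9, -1.0]
width: 0.004
t 1.85 p [659.8 149.3 223.3] F [ 0.94 -0.94 -0.95] M [ 0.03 -0.   -0.05] w 0.0
tool x [-0.011 -0.009 -1.   ] y [-0.999  0.035  0.01 ] z [ 0.035  0.999 -0.009]
tool shift mm [43.2  5.  18. ]
```

```bash
python3 -m crank '[[[10,2,8,-0.03,0],[12,1,6,0,0],[12,0,4,0,0],[6,0,0,0,0],[0,0,0,0,0]]]'; python3 -c "
from h import *
st([.655,.167,.16])
cv2.imwrite('pics/top1.png',cv2.cvtColor(robot.read_camera('top'),cv2.COLOR_RGB2BGR))
cv2.imwrite('pics/scene1.png',cv2.cvtColor(robot.read_camera('scene'),cv2.COLOR_RGB2BGR))"
```

```text
time_s: 2.27
ee_pos: [0.652, 0.1735, 0.1779]
orientation: [112.0, 89.0, -158.1]
force: [-0.0, 0.5, -0.2]
width: 0.006
t 2.27 p [652.  173.5 177.9] F [-0.01  0.53 -0.2 ] M [ 0.06 -0.05 -0.04] w 0.01
tool x [-0.016 -0.006 -1.   ] y [-1.     0.003  0.016] z [ 0.002  1.    -0.006]
tool shift mm [17.9 -3.3 -6.4]
```

View pics/scene1.png

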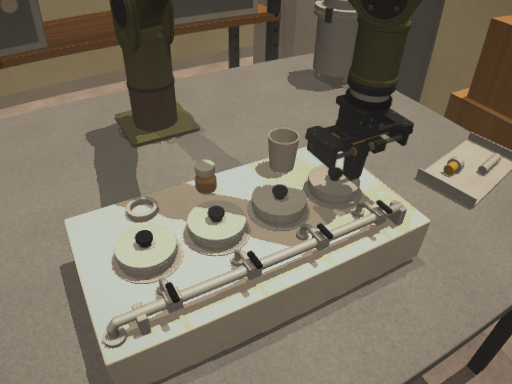

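View pics/top1.png

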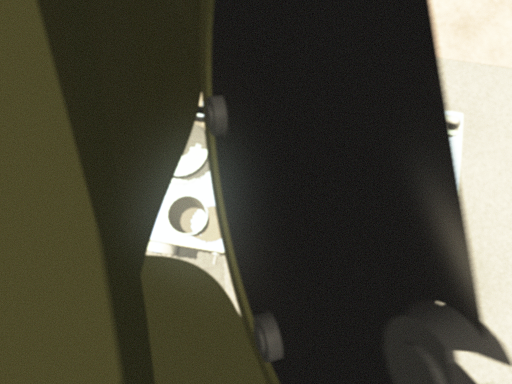

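```bash
python3 -c "
from h import *
print(P('scene',[[.652,.1735,.164],[.655,.167,.14],[.6158,.167,.158]]))
im=cv2.imread('pics/scene1.png')[110:230,270:430]
cv2.imwrite('pics/c1.png',cv2.resize(im,None,fx=5,fy=5,interpolation=2))"
```

```text
[[351.19352282 175.50604888]
 [347.39172418 187.69281309]
 [335.72071787 168.9902882 ]]
```

View pics/c1.png

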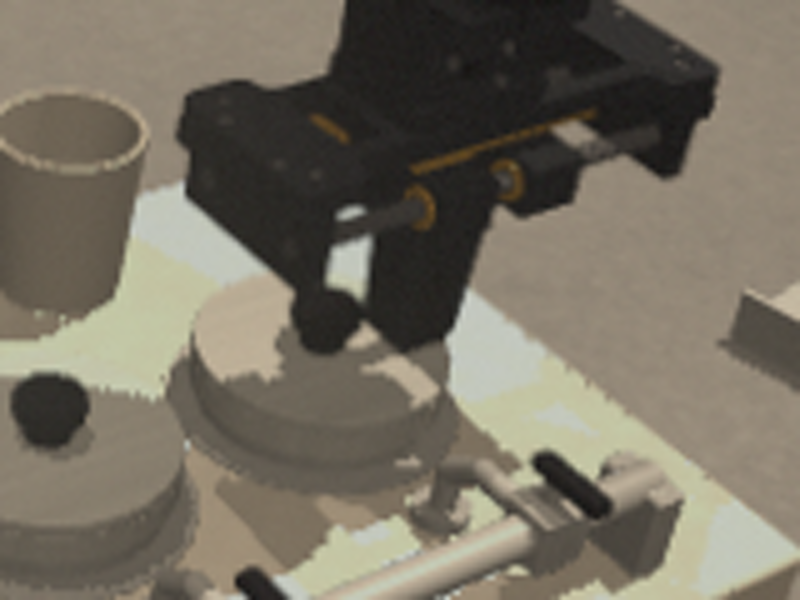

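The fingertip (scene, about (354,178)) is above the back edge of lid 1, as projected. Now descending.

```bash
python3 -m crank '[[[6,-2,-3,0,0],[6,-1,-2,0,0],[3,0,0,0,0],[0,0,0,0,0]]]'; python3 -c "
from h import *
st([.655,.167,.155])"
```

```text
time_s: 2.7
ee_pos: [0.6567, 0.1688, 0.1649]
orientation: [115.2, 89.3, -154.9]
force: [-0.1, 0.1, -0.1]
width: 0.007
t 2.7 p [656.7 168.8 164.9] F [-0.09  0.09 -0.05] M [ 0.05  0.02 -0.01] w 0.01
tool x [-0.011 -0.005 -1.   ] y [-1.     0.002  0.011] z [ 0.002  1.    -0.005]
tool shift mm [ 9.9  1.6 -1.8]
```

```bash
python3 -m crank '[[[3,0,0,0,0],[2,0,0,0,0],[0,0,0,0,0]]]'; for i in 1; do python3 -m crank '[[[2,0,0,0,0]]]'; done;  python3 -m crank '[[[2,0,0,0,0]]]'
```

```text
time_s: 2.95
ee_pos: [0.6571, 0.168, 0.1597]
orientation: [117.5, 89.4, -152.8]
force: [-0.4, -0.5, 0.5]
width: 0.004
time_s: 3.03
ee_pos: [0.6574, 0.168, 0.1579]
orientation: [118.1, 89.4, -152.2]
force: [-0.1, 0.1, 0.9]
width: 0.006
time_s: 3.12
ee_pos: [0.6574, 0.1679, 0.1559]
orientation: [118.0, 89.4, -152.3]
force: [0.3, -0.5, 0.4]
width: 0.007
```

```bash
python3 -m crank '[[[1.5,0,0,0,0]]]';  python3 -m crank '[[[1.5,0,0,0,0]]]';python3 -m crank '[[[1.5,0,0,0,0]]]'
```

```text
time_s: 3.2
ee_pos: [0.6575, 0.1679, 0.1542]
orientation: [118.4, 89.4, -151.9]
force: [-0.1, 1.0, -0.5]
width: 0.004
time_s: 3.28
ee_pos: [0.6575, 0.168, 0.1537]
orientation: [119.5, 89.4, -150.8]
force: [-5.1, -2.5, 15.4]
width: 0.003
time_s: 3.37
ee_pos: [0.6575, 0.168, 0.1537]
orientation: [121.8, 89.4, -148.4]
force: [-3.9, -1.9, 12.4]
width: 0.007
```

Lid 1 stopped dead (12–15 N, no travel), so it is firm. Lift and go to lid 2.

```bash
python3 -m crank '[[[-12,0,0,0,0],[-12,0,-5,0,0],[0,0,-25,0,0],[0,0,-30,0,0],[0,0,-30,0,0],[0,0,-15,0,0],[0,0,0,0,0],[0,0,0,0,0]]]'; python3 -c "
from h import *
st([.655,.042,.16])"
```

```text
time_s: 4.03
ee_pos: [0.6597, 0.0619, 0.1856]
orientation: [167.0, 90.0, -103.1]
force: [1.0, 1.3, -0.1]
width: 0.007
t 4.03 p [659.7  61.9 185.6] F [ 0.97  1.33 -0.06] M [ 0.07  0.08 -0.05] w 0.01
tool x [-0.    -0.001 -1.   ] y [-1.     0.001  0.   ] z [ 0.001  1.    -0.001]
tool shift mm [ 25.6   4.7 -19.9]
```

```bash
python3 -m crank '[[[8,2,-12,0,0],[8,1,-8,0,0],[5,0,-3,0,0],[3,0,0,0,0],[0,0,0,0,0]]]'; python3 -c "
from h import *
st([.655,.042,.155])"
```

```text
time_s: 4.45
ee_pos: [0.6559, 0.0434, 0.159]
orientation: [10.1, 89.8, 100.5]
force: [0.0, -0.1, 0.5]
width: -0.0
t 4.45 p [655.9  43.4 159. ] F [ 0.01 -0.12  0.45] M [ 0.01 -0.   -0.  ] w -0.0
tool x [-0.001  0.004 -1.   ] y [-1.    -0.006  0.001] z [-0.006  1.     0.004]
tool shift mm [ 4.   0.9 -1.4]
```

```bash
for i in 1; do python3 -m crank '[[[1.5,0,0,0,0]]]'; python3 -m crank '[[[1,0,0,0,0]]]';  python3 -m crank '[[[1,0,0,0,0]]]';python3 -m crank '[[[1,0,0,0,0]]]';done | egrep 'ee|force'
```

```text
ee_pos: [0.6558, 0.0442, 0.1571]
force: [-1.2, -0.3, -0.6]
ee_pos: [0.6556, 0.0451, 0.1557]
force: [0.2, -0.4, -0.6]
ee_pos: [0.6556, 0.0451, 0.1555]
force: [-4.4, -2.9, 15.0]
ee_pos: [0.6556, 0.0451, 0.1555]
force: [-2.6, -1.6, 7.9]
```

Lid 2 is firm too (15 N at 0.1555, no travel). On to lid 3.

```bash
python3 -m crank '[[[-12,0,0,0,0],[-12,0,-5,0,0],[0,0,-25,0,0],[0,0,-30,0,0],[0,0,-30,0,0],[0,0,-25,0,0],[0,0,-10,0,0],[0,0,0,0,0]]]'; python3 -c "
from h import *
st([.654,-.083,.16])"
```

```text
time_s: 5.45
ee_pos: [0.6613, -0.0796, 0.1889]
orientation: [-55.1, 89.3, 35.9]
force: [0.4, 0.3, 0.3]
width: 0.001
t 5.45 p [661.3 -79.6 188.9] F [0.38 0.3  0.31] M [ 0.05  0.02 -0.01] w 0.0
tool x [ 0.01   0.008 -1.   ] y [-1.    -0.017 -0.011] z [-0.017  1.     0.007]
tool shift mm [28.8  7.7 -3.5]
```

```bash
python3 -m crank '[[[9,4,-2,0,0],[9,2,-1,0,0],[7,1,0,0,0],[3,0,0,0,0],[0,0,0,0,0]]]'; python3 -c "
from h import *
st([.654,-.083,.155])"
```

```text
time_s: 5.87
ee_pos: [0.6541, -0.0754, 0.159]
orientation: [-41.9, 89.0, 49.4]
force: [0.1, -0.7, -0.6]
width: 0.004
t 5.87 p [654.1 -75.4 159. ] F [ 0.06 -0.65 -0.55] M [ 0.01 -0.03 -0.02] w 0.0
tool x [ 0.011  0.013 -1.   ] y [-1.    -0.023 -0.011] z [-0.023  1.     0.013]
tool shift mm [ 3.9  0.3 -7.7]
```

```bash
for i in 1; do python3 -m crank '[[[0.5,0,-5,0,0]]]'; python3 -m crank '[[[1,0,-3,0,0]]]'; python3 -m crank '[[[1,0,0,0,0]]]';  python3 -m crank '[[[1,0,0,0,0]]]';python3 -m crank '[[[1,0,0,0,0]]]';done | egrep 'ee|force'
```

```text
ee_pos: [0.654, -0.0774, 0.158]
force: [0.4, 0.3, -0.2]
ee_pos: [0.6542, -0.0801, 0.1567]
force: [-0.5, 0.2, 0.3]
ee_pos: [0.6543, -0.0804, 0.1556]
force: [-0.8, -0.4, -0.1]
ee_pos: [0.6545, -0.0804, 0.1546]
force: [-1.5, -0.7, 0.3]
ee_pos: [0.6547, -0.0805, 0.1537]
force: [-0.6, 0.1, 0.8]
```

```bash
for i in 1; do python3 -m crank '[[[1,0,0,0,0]]]'; python3 -m crank '[[[1,0,0,0,0]]]';  python3 -m crank '[[[1,0,0,0,0]]]';done | egrep 'ee|force'
```

```text
ee_pos: [0.6549, -0.0805, 0.1528]
force: [-0.8, 0.1, 1.5]
ee_pos: [0.6549, -0.0805, 0.1519]
force: [-0.1, 0.0, 0.3]
ee_pos: [0.6551, -0.0805, 0.1511]
force: [-1.6, 0.3, 5.9]
```

```bash
python3 -m crank '[[[1,0,0,0,0]]]'|egrep 'ee|force'; python3 -m crank '[[[0.8,0,0,0,0]]]'|egrep 'ee|force'; python3 -c "
from h import *
cv2.imwrite('pics/scene2.png',cv2.cvtColor(robot.read_camera('scene'),cv2.COLOR_RGB2BGR))
im=cv2.imread('pics/scene2.png')[160:280,120:280]
cv2.imwrite('pics/c2.png',cv2.resize(im,None,fx=5,fy=5,interpolation=2))"
```

```text
ee_pos: [0.6551, -0.0804, 0.1509]
force: [-5.1, 0.2, 11.6]
ee_pos: [0.6551, -0.0804, 0.151]
force: [-2.2, -1.1, 5.8]
```

View pics/c2.png

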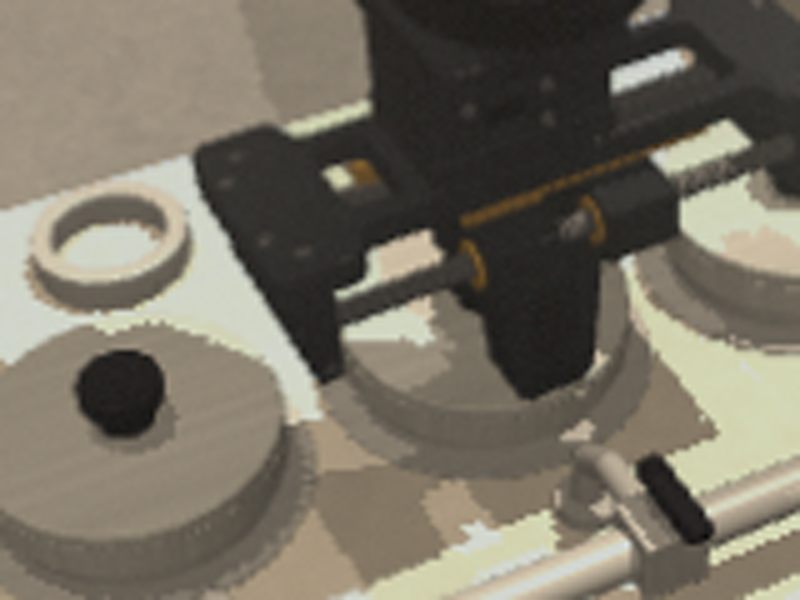

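```bash
python3 -c "
import cv2,numpy as np
a=cv2.imread('pics/scene0.png')[195:265,180:260];b=cv2.imread('pics/scene2.png')[195:265,180:260]
f=lambda i:cv2.resize(i,None,fx=5,fy=5,interpolation=0)
cv2.imwrite('pics/cmp.png',np.hstack([f(a),f(b)]))"
```

```text
(no output)
```

View pics/cmp.png

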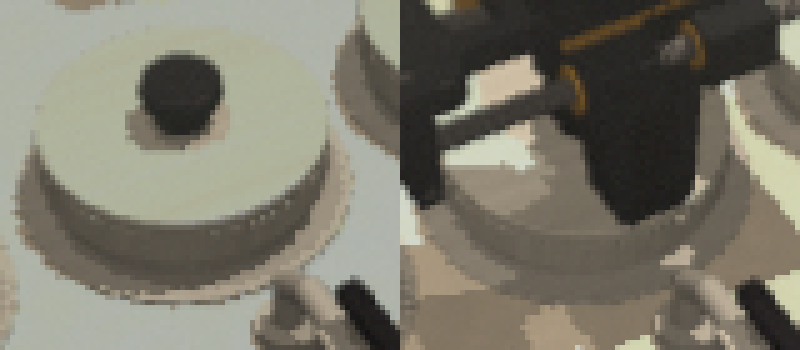

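In the comparison the near rim of lid 3 has dropped about 3 px (crop row 222 to about 237) while the deck hasn't moved, so lid 3 is probably tipping. I'll confirm this by watching the force on the way back up.

```bash
for i in 1; do python3 -m crank '[[[-1,0,0,0,0]]]'; python3 -m crank '[[[-1,0,0,0,0]]]';  python3 -m crank '[[[-1,0,0,0,0]]]';python3 -m crank '[[[-1,0,0,0,0]]]';python3 -m crank '[[[-1,0,0,0,0]]]';python3 -m crank '[[[-1,0,0,0,0]]]';python3 -m crank '[[[-4,0,0,0,0],[-2,0,0,0,0]]]';done | egrep 'ee|force';python3 -c "
from h import *
cv2.imwrite('pics/scene3.png',cv2.cvtColor(robot.read_camera('scene'),cv2.COLOR_RGB2BGR))
a=cv2.imread('pics/scene2.png')[195:265,180:260];b=cv2.imread('pics/scene3.png')[195:265,180:260]
f=lambda i:cv2.resize(i,None,fx=5,fy=5,interpolation=0)
cv2.imwrite('pics/cmp2.png',np.hstack([f(a),f(b)]))"
```

```text
ee_pos: [0.6551, -0.0805, 0.1523]
force: [0.6, -0.5, 1.4]
ee_pos: [0.6551, -0.0805, 0.1535]
force: [-0.5, 0.0, -0.3]
ee_pos: [0.6552, -0.0805, 0.1545]
force: [0.2, 0.4, -0.4]
ee_pos: [0.6552, -0.0805, 0.1555]
force: [-0.1, 0.1, -0.1]
ee_pos: [0.6552, -0.0806, 0.1564]
force: [0.2, 0.5, -0.1]
ee_pos: [0.6552, -0.0806, 0.1574]
force: [-1.1, 0.5, 0.1]
ee_pos: [0.6549, -0.0806, 0.1634]
force: [0.7, 0.2, 0.0]
```

View pics/cmp2.png

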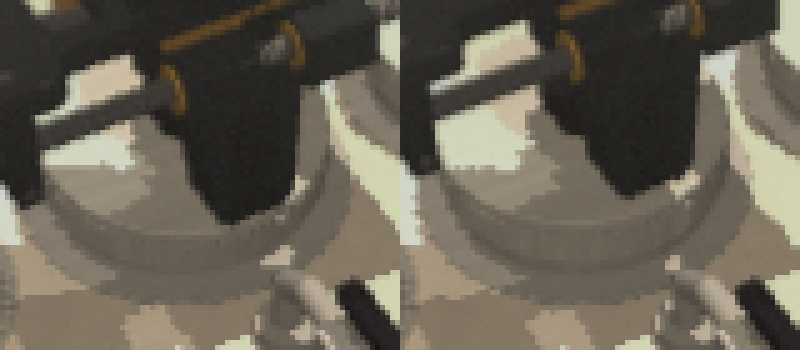

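Confirmed: after release the rim came back up (row 237 to about 227, near where it started), and the edge yielded about 4 mm at only 1–2 N. Lid 3 is the one that rocks. Now up and over to its knob.

```bash
python3 -m crank '[[[-12,0,0,0,0],[-12,0,0,0,0],[-4,5,0,0,0],[0,12,-1,0,0],[0,12,-1,0,0],[0,7,0,0,0],[0,0,0,0,0],[0,0,0,0,0]]]'; python3 -c "
from h import *
st([.6144,-.083,.18])"
```

```text
time_s: 8.13
ee_pos: [0.6181, -0.084, 0.1985]
orientation: [-54.6, 88.7, 37.0]
force: [-0.1, 0.8, 0.4]
width: 0.007
t 8.13 p [618.1 -84.  198.5] F [-0.05  0.84  0.38] M [ 0.01 -0.01  0.  ] w 0.01
tool x [ 0.019  0.014 -1.   ] y [-0.999 -0.027 -0.019] z [-0.027  1.     0.013]
tool shift mm [18.5  4.1  0.9]
```

```bash
python3 -m crank '[[[8,3,1,0,0],[7,1,0,0,0],[4,0,0,0,0],[0,0,0,0,0]]]'; python3 -c "
from h import *
o,R=st([.6144,-.083,.17])
t=o['ee_pos']+.014*R[:,0]; print(t,P('scene',t),P('scene',[.6144,-.083,.159]))
cv2.imwrite('pics/scene4.png',cv2.cvtColor(robot.read_camera('scene'),cv2.COLOR_RGB2BGR))
im=cv2.imread('pics/scene4.png')[150:270,140:300]
cv2.imwrite('pics/c4.png',cv2.resize(im,None,fx=5,fy=5,interpolation=2))"
```

```text
time_s: 8.47
ee_pos: [0.6155, -0.0824, 0.1777]
orientation: [-56.3, 88.6, 35.2]
force: [0.3, -0.0, -0.7]
width: 0.009
t 8.47 p [615.5 -82.4 177.7] F [ 0.29 -0.04 -0.73] M [ 0.01  0.05 -0.01] w 0.01
tool x [ 0.02   0.014 -1.   ] y [-0.999 -0.027 -0.021] z [-0.027  1.     0.014]
tool shift mm [ 7.7  1.3 -0.7]
[ 0.61581143 -0.08217027  0.16374674] [[216.64703354 206.98085127]] [[215.93452067 208.81831366]]
```

View pics/c4.png

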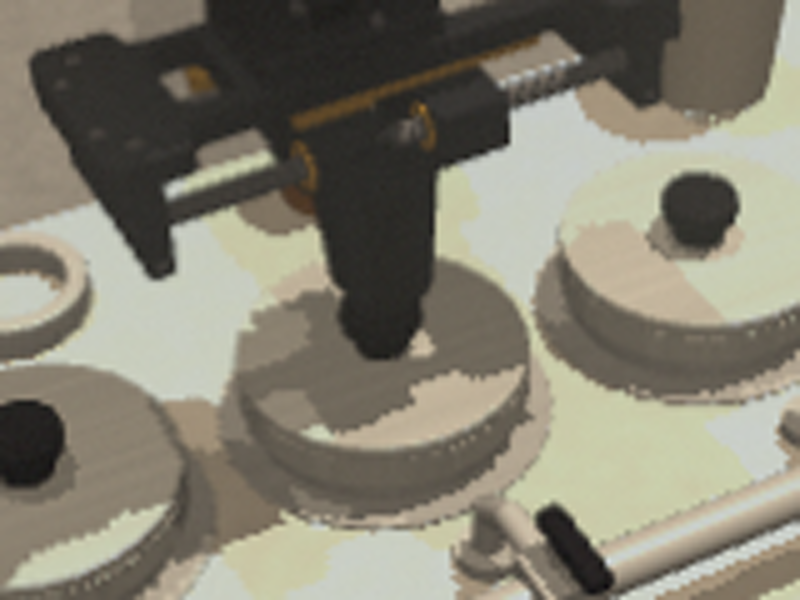

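The shut fingertips are right over lid 3's knob (crop about (385,310)). Pressing down in small steps.

```bash
for i in 1; do python3 -m crank '[[[1.5,1,-1,0,0]]]'; python3 -m crank '[[[1.5,0,0,0,0]]]';  python3 -m crank '[[[1,0,0,0,0]]]';python3 -m crank '[[[1,0,0,0,0]]]';done | egrep 'ee|force'
```

```text
ee_pos: [0.6152, -0.0829, 0.1763]
force: [0.1, -0.4, -0.2]
ee_pos: [0.6151, -0.0832, 0.1744]
force: [-0.1, 0.1, -0.1]
ee_pos: [0.6152, -0.0831, 0.1732]
force: [0.2, -0.1, 0.3]
ee_pos: [0.6153, -0.0834, 0.1723]
force: [-2.0, -0.1, 5.7]
```

```bash
for i in 1; do python3 -m crank '[[[1,0,0,0,0]]]'; python3 -m crank '[[[1,0,0,0,0]]]';  python3 -m crank '[[[1,0,0,0,0]]]';python3 -m crank '[[[1,0,0,0,0]]]';done | egrep 'ee|force'
```

```text
ee_pos: [0.6154, -0.0835, 0.1719]
force: [-2.6, -0.2, 6.6]
ee_pos: [0.6155, -0.0835, 0.1716]
force: [-2.0, -0.6, 6.2]
ee_pos: [0.6157, -0.0835, 0.1716]
force: [-1.7, -0.1, 7.4]
ee_pos: [0.6159, -0.0834, 0.1715]
force: [-2.6, 0.6, 6.4]
```

```bash
for i in 1; do python3 -m crank '[[[1.6,0.5,0,0,0]]]'; python3 -m crank '[[[1.6,0.5,0,0,0]]]';  python3 -m crank '[[[1.6,0.5,0,0,0]]]';python3 -m crank '[[[1.6,0.5,0,0,0]]]';done | egrep 'ee|force'
```

```text
ee_pos: [0.6157, -0.0835, 0.1711]
force: [-2.4, -0.6, 6.8]
ee_pos: [0.6155, -0.0835, 0.1705]
force: [-1.5, -0.5, 6.9]
ee_pos: [0.6154, -0.0834, 0.1701]
force: [-2.4, 0.6, 9.1]
ee_pos: [0.6152, -0.0834, 0.1697]
force: [-3.0, -0.5, 8.3]
```

```bash
for i in 1; do python3 -m crank '[[[2,0.3,0,0,0]]]'; python3 -m crank '[[[2,0.3,0,0,0]]]';  python3 -m crank '[[[2,0.3,0,0,0]]]';python3 -m crank '[[[2,0.2,0,0,0]]]';done | egrep 'ee|force'
```

```text
ee_pos: [0.6153, -0.0834, 0.169]
force: [-2.3, -0.6, 8.6]
ee_pos: [0.6153, -0.0834, 0.1683]
force: [-2.6, 0.8, 8.6]
ee_pos: [0.6152, -0.0832, 0.1677]
force: [-4.2, 0.0, 11.4]
ee_pos: [0.6152, -0.0831, 0.1676]
force: [-5.3, 0.1, 17.6]
```

```bash
for i in 1; do python3 -m crank '[[[1.8,0.4,0,0,0]]]'; python3 -m crank '[[[1.8,0.4,0,0,0],[1.8,0.4,0,0,0]]]';done | egrep 'time|ee|force'; python3 -c "
from h import *
for i in range(3):
    im=robot.read_camera('scene'); st()
cv2.imwrite('pics/scene5.png',cv2.cvtColor(im,cv2.COLOR_RGB2BGR))
a=cv2.imread('pics/scene4.png')[190:270,175:255];b=cv2.imread('pics/scene5.png')[190:270,175:255]
f=lambda i:cv2.resize(i,None,fx=5,fy=5,interpolation=0)
cv2.imwrite('pics/cmp3.png',np.hstack([f(a),f(b)]))"
```

```text
time_s: 9.93
ee_pos: [0.6152, -0.0831, 0.1677]
force: [-3.4, 0.4, 10.9]
time_s: 10.1
ee_pos: [0.6151, -0.0831, 0.1677]
force: [-2.5, -0.8, 11.4]
t 10.15 p [615.1 -83.1 167.7] F [-3.93 -0.8  11.27] M [ 0.03  0.81 -0.  ] w 0.01
tool x [ 0.036  0.008 -0.999] y [-0.999 -0.024 -0.036] z [-0.024  1.     0.007]
t 10.2 p [615.1 -83.1 167.7] F [-3.25 -0.94 11.82] M [-0.04  0.76  0.01] w 0.01
tool x [ 0.036  0.008 -0.999] y [-0.999 -0.024 -0.036] z [-0.024  1.     0.007]
t 10.25 p [615.1 -83.1 167.7] F [-3.56  0.77 12.35] M [ 0.03  0.77 -0.02] w 0.0
tool x [ 0.036  0.008 -0.999] y [-0.999 -0.024 -0.036] z [-0.024  1.     0.007]
```

View pics/cmp3.png

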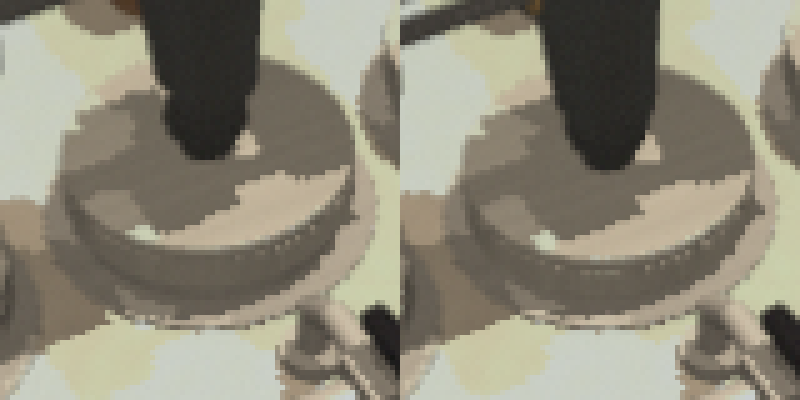

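View pics/scene5.png

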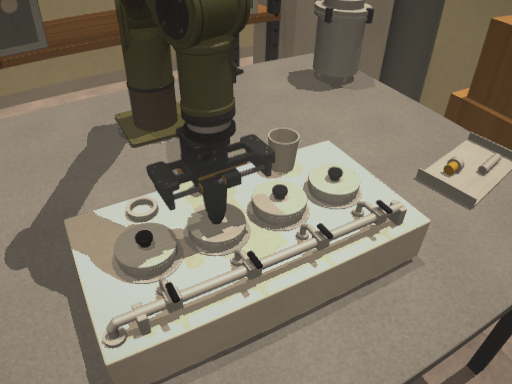

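```bash
for i in 1; do python3 -m crank '[[[2.6,0.3,0,0,0]]]'; python3 -m crank '[[[2.8,0.3,0,0,0]]]';done | egrep 'time|ee|force'; python3 -c "
from h import *
for i in range(6):
    im=robot.read_camera('scene'); st()
cv2.imwrite('pics/scene6.png',cv2.cvtColor(im,cv2.COLOR_RGB2BGR))
a=cv2.imread('pics/scene5.png')[190:270,175:255];b=cv2.imread('pics/scene6.png')[190:270,175:255]
f=lambda i:cv2.resize(i,None,fx=5,fy=5,interpolation=0)
cv2.imwrite('pics/cmp4.png',np.hstack([f(a),f(b)]))"
```

```text
time_s: 10.33
ee_pos: [0.6151, -0.0831, 0.1676]
force: [-7.1, -0.3, 22.8]
time_s: 10.42
ee_pos: [0.6151, -0.0831, 0.1676]
force: [-7.2, 0.3, 21.8]
t 10.47 p [615.1 -83.1 167.6] F [-6.23 -0.53 18.64] M [ 0.    1.29 -0.01] w 0.0
tool x [ 0.039  0.006 -0.999] y [-0.999 -0.024 -0.039] z [-0.024  1.     0.005]
t 10.52 p [615.1 -83.1 167.7] F [-5.71  0.67 19.2 ] M [0.02 1.37 0.01] w 0.0
tool x [ 0.039  0.006 -0.999] y [-0.999 -0.024 -0.039] z [-0.024  1.     0.006]
t 10.57 p [615.1 -83.1 167.6] F [-5.57  0.38 19.43] M [ 0.04  1.37 -0.02] w 0.0
tool x [ 0.039  0.006 -0.999] y [-0.999 -0.024 -0.039] z [-0.024  1.     0.006]
t 10.62 p [615.1 -83.1 167.6] F [-5.97 -0.16 18.72] M [-0.01  1.34  0.08] w 0.01
tool x [ 0.039  0.007 -0.999] y [-0.999 -0.024 -0.039] z [-0.024  1.     0.006]
t 10.67 p [615.1 -83.1 167.6] F [-6.77 -0.11 18.34] M [-0.01  1.41  0.04] w 0.0
tool x [ 0.039  0.007 -0.999] y [-0.999 -0.024 -0.039] z [-0.024  1.     0.006]
t 10.72 p [615.1 -83.1 167.6] F [-6.18 -0.18 19.38] M [0.02 1.38 0.01] w 0.01
tool x [ 0.039  0.006 -0.999] y [-0.999 -0.024 -0.039] z [-0.024  1.     0.006]
```

View pics/cmp4.png

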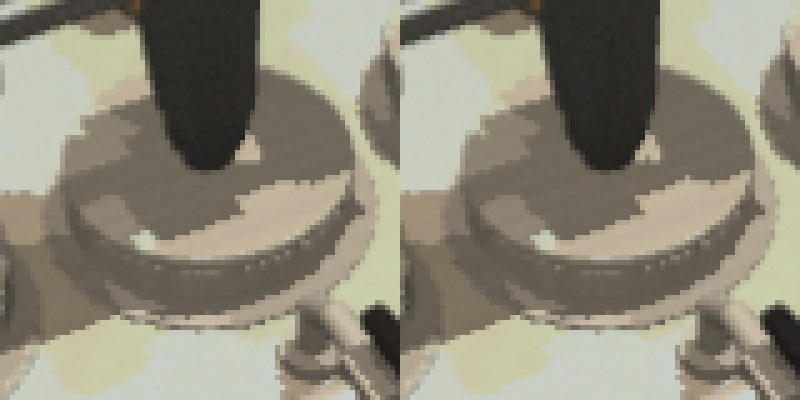

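The lid doesn't move between 11 N and 19 N, so it is home and steady under a held push of about 19 N. Handing in.

```bash
python3 -c "
from rig import robot
print(robot.sign_off())"
```

```text
the job is handed in; nothing more can be done
None
```

Lid 3 was the one that rocked. I pressed it down on its knob until it was home and handed in at about 10.7 s, while still holding it with about 19 N.

**Finding it:** I pressed near the back edge of the lids in order, starting at lid 1.
- **Lids 1 and 2:** both stopped dead at about 15 N with no travel.
- **Lid 3:** its edge gave about 4 mm at only 1–2 N before it met the collar. In the scene camera its rim dipped about 3 px and came back on release.
- **Lid 4:** I didn't press it, since the rocking lid had already been found.

**Pressing it home:** On lid 3's knob, contact came at a tool height of 0.1724 m. The lid started to give at about 6–7 N and stopped at 0.1676 m, about 4.8 mm of travel against the stated 5 mm.

**Last checks:** Going from 11 N to 19 N did not move the lid further, and its rim looked unchanged in the picture. The beaker and the clamp stand where they were in the scene picture. The jar was mostly hidden by the arm, but nothing touched it. The top camera was blocked by the arm, so the lid's level was judged from the scene camera and the hard stop only.

**Not ideal:** The tool leaned about 2° during the final press, so about 6 N of the push went sideways and it bore slightly toward the front of the knob. The force also reached about 23 N for a moment.

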